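# Load the valve balls in order of weight

## Task

Three check-valve balls of the same size but different weight are waiting on rubber rings: feel how heavy each one is and load them into the carrier, one per cup, with the heaviest next to the handle, the middle one in the middle and the lightest at the far end. Set each ball down gently so it sits in its cup, never drop one or let one touch the bench, and leave the other things on the bench where they are.

Things in the scene. Friction and masses are not known exactly. Their poses are not given: they have to be found in the camera images.
- ball_1_center (a point): plain steel ball, 48 mm diameter; this point is its centre. At the start it rests on one of the three rubber rings, its centre 38 mm above the bench. One of the three balls is a thin shell (about 80 g), one a thick shell (about 220 g), one solid (about 460 g), each give or take 10 percent; they look alike, and which is which is not told
- ball_2_center (a point): plain steel ball, 48 mm diameter; this point is its centre. At the start it rests on one of the three rubber rings, its centre 38 mm above the bench. One of the three balls is a thin shell (about 80 g), one a thick shell (about 220 g), one solid (about 460 g), each give or take 10 percent; they look alike, and which is which is not told
- ball_3_center (a point): plain steel ball, 48 mm diameter; this point is its centre. At the start it rests on one of the three rubber rings, its centre 38 mm above the bench. One of the three balls is a thin shell (about 80 g), one a thick shell (about 220 g), one solid (about 460 g), each give or take 10 percent; they look alike, and which is which is not told
- ball_1: the same ball as a body; its origin rolls with it, use its centre point instead
- ball_2: the same ball as a body; its origin rolls with it, use its centre point instead
- ball_3: the same ball as a body; its origin rolls with it, use its centre point instead
- ring_1: black rubber ring, 44 mm outside and 32 mm inside diameter, 20 mm high, fixed to the bench, on which a ball waits; origin at the centre of its underside
- ring_2: black rubber ring, 44 mm outside and 32 mm inside diameter, 20 mm high, fixed to the bench, on which a ball waits; origin at the centre of its underside
- ring_3: black rubber ring, 44 mm outside and 32 mm inside diameter, 20 mm high, fixed to the bench, on which a ball waits; origin at the centre of its underside
- carrier: ball carrier, bolted down: an aluminium base bar 310 x 70 x 12 mm with three raised grey cups (the wells) in a row along its x axis, 85 mm apart, and an upright bent-rod handle, 64 mm wide and 55 mm high above the bench, at the +x end. Origin on the underside, below the middle cup; z up
- well_near (a point): the cup next to the handle, 85 mm along the carrier's +x from the middle cup; this point is the centre of the cup's rim, 30 mm above the bench, z up. Cup: 44 mm outside, 36 mm inside diameter, 6 mm deep with a flat floor; a ball that sits in it has its centre 18 mm above this point
- well_mid (a point): the middle cup; this point is the centre of the cup's rim, 30 mm above the bench, z up. Cup: 44 mm outside, 36 mm inside diameter, 6 mm deep with a flat floor; a ball that sits in it has its centre 18 mm above this point
- well_far (a point): the cup at the end away from the handle, 85 mm along the carrier's -x from the middle cup; this point is the centre of the cup's rim, 30 mm above the bench, z up. Cup: 44 mm outside, 36 mm inside diameter, 6 mm deep with a flat floor; a ball that sits in it has its centre 18 mm above this point
- handle (a point): middle of the handle's top bar, 50 mm above the bench, 81 mm beyond the nearest cup
- cup_near: the cup of well_near as a body; origin at the centre of its underside, 12 mm above the bench
- cup_mid: the cup of well_mid as a body; origin at the centre of its underside, 12 mm above the bench
- cup_far: the cup of well_far as a body; origin at the centre of its underside, 12 mm above the bench
- tape_roll: yellow roll of tape, 104 mm diameter, 48 mm high, lying flat; origin at the centre of its underside; a bystander
- pipe_stub: steel tube offcut standing on end, 60 mm diameter, 70 mm high; origin at the centre of its underside; a bystander
Not all that is in view belongs to the job. What is shaped like the ball_1 but pink or turquoise is not meant.

How it is judged:
At the end, for the whole second after the job is handed in: One ball in each cup, its centre within 5 mm of the cup's axis and 12 to 21 mm above its rim, at rest; the heaviest next to the handle, the lightest farthest (force on the cups: over 3.2 N at the handle, 1.4 to 3.2 N in the middle, 0.3 to 1.4 N at the far end) (((horizontal distance between ball_1_center and well_near below 0.005 m and z of ball_1_center in the frame of well_near between 0.012 and 0.021 m) or (horizontal distance between ball_1_center and well_mid below 0.005 m and z of ball_1_center in the frame of well_mid between 0.012 and 0.021 m) or (horizontal distance between ball_1_center and well_far below 0.005 m and z of ball_1_center in the frame of well_far between 0.012 and 0.021 m)) and ((horizontal distance between ball_2_center and well_near below 0.005 m and z of ball_2_center in the frame of well_near between 0.012 and 0.021 m) or (horizontal distance between ball_2_center and well_mid below 0.005 m and z of ball_2_center in the frame of well_mid between 0.012 and 0.021 m) or (horizontal distance between ball_2_center and well_far below 0.005 m and z of ball_2_center in the frame of well_far between 0.012 and 0.021 m)) and ((horizontal distance between ball_3_center and well_near below 0.005 m and z of ball_3_center in the frame of well_near between 0.012 and 0.021 m) or (horizontal distance between ball_3_center and well_mid below 0.005 m and z of ball_3_center in the frame of well_mid between 0.012 and 0.021 m) or (horizontal distance between ball_3_center and well_far below 0.005 m and z of ball_3_center in the frame of well_far between 0.012 and 0.021 m)) and linear speed of each of ball_1, ball_2, ball_3 below 0.02 m/s and contact force between cup_near and anything else above 3.2 N and contact force between cup_mid and anything else between 1.4 and 3.2 N and contact force between cup_far and anything else between 0.3 and 1.4 N); the robot touches nothing.
It fails at once if a ball is dropped: it falls free for more than about 13 mm (faster than 0.5 m/s and not touched by the fingers) ((linear speed of ball_1 above 0.5 m/s and contact force between ball_1 and the fingers below 0.05 N) or (linear speed of ball_2 above 0.5 m/s and contact force between ball_2 and the fingers below 0.05 N) or (linear speed of ball_3 above 0.5 m/s and contact force between ball_3 and the fingers below 0.05 N)).
It fails at once if a ball comes down onto the bench (its centre below 30 mm) (height (world z) of any of ball_1_center, ball_2_center, ball_3_center below 0.03 m).
It fails at once if a ball is rammed into the carrier (more than 80 N) (contact force between any of ball_1, ball_2, ball_3 and carrier above 80 N).
It fails at once if a bystander is moved by more than 30 mm (distance of any of tape_roll, pipe_stub from where it was at the start of the episode above 0.03 m).
It also fails if it takes over 67 s, if anything falls off the work surface, if the arm or the gripper's body presses on something with over 40 N, if the wrist force passes 120 N, or if a joint passes its speed limit or range.

## Robot

A 6-joint arm with a two-finger parallel gripper is mounted at the origin on the work surface. World frame = base frame: x ahead of the robot, y to its left, z up, the work surface at z = 0. Lengths are in m, angles in rad, forces in N, time in s.
With the tool pointing down it reaches from about 0.375 to 0.975 m from the base axis. Payload 3.8 kg.
Tool frame: the origin (TCP) lies at the centre of the arm's flange, where the gripper is bolted on; the fingertips stand 173 mm ahead of it and the grasp point (between the pads) lies 155 mm ahead of it (bot.tip_reach is the distance from the TCP to the fingertips, in m); z points along the fingers, y is the line along which they close (so a half turn about z gives the same grasp; the last joint's range is limited). The gripper opens to 85 mm and grips with 20 to 120 N. Pads are 22 mm wide; open, the fingers measure 114 mm over their backs; the gripper's body (76 mm by 85 mm) begins 54 mm behind the grasp point. The pads swing forward as they close: fully open they stand 13 mm farther back than shut.
Start: joints at [-1.299, 0.264, 1.604, -0, 1.274, -0.037], TCP at [0.205, -0.643, 0.405] pointing down, gripper open.
Joint ranges: [-2.63, 2.63], [-0.94, 2.18], [0.31, 2.57], [-1.31, 4.45], [0, 2.66], [-2.55, 2.55]. Speed limits (rad/s): [2.57, 2.57, 3.14, 3.14, 3.14, 3.14].

## Interface

Orientations are given as a rotation vector (axis times angle).
In Python, from workcell import bot gives the robot as it stands.
- The arm moves only by the tool drive_tool, never from a script. Its arguments are lists of equal length, an entry for each row: "claw": the finger opening in mm, from 0 to 85.4; "slide": the shift along the world's x, y, z each as a share of 0.5 m, from -1 to 1, a list of three; "yaw": the turn about the world's z as a share of 180 degrees, from -1 to 1. A call has 1 to 8 rows; each row is the pose to reach, as a shift and turn from the pose commanded when the call began, turning the shorter way round; what a row does not reach only later rows make up. A row lasts 1/12 s, in which the tool goes at most 41.7 mm and 7.16 degrees, less where a joint would pass 70% of its speed; a pose out of reach is approached as far as the arm can. A call with a number of a shift or a turn outside -1 to 1 is refused whole. A call with a gripper value outside its range is refused whole. The fingers move at their own pace and stop on an object; "newtons" is the grip in N (left out, the last holds). Time passes only in rows, so rows that repeat a pose let the fingers close. It gives the time, the measured TCP pose, the force, the opening and the grip force at its end, in the units of the state.
- bot.read_state(): the state, without advancing time (a new reading comes with each control period).
- bot.read_camera(name): name is "scene" or "top"; returns a dict with "color" (400x640x3 uint8, red, green, blue), "depth" (400x640 float32, m along the optical axis (not along the pixel's ray), 0 where there is no reading), "mtx" (3x3 intrinsics, pixels), "eye" and "rotation" of the camera in the world. Camera axes: x right, y up, looking along -z (the intrinsics and any distortion apply to the point x, -y, -z); pixel columns grow to the right and rows downward; lengths in m; the calibration is good to about 2 mm. A picture is of the moment at which its call begins.
- bot.finish_job(): hands the job in; it is judged then, once.
The state is a dict: "time": time; "q": joint angles; "joint_vel": joint speeds; "joint_torque": joint torques, N m; "tool_pos": TCP position; "tcp_rot": TCP orientation; "wrist_force": force on the tool from outside, world axes, zero at the start; "torque": the same for the moment, N m; "width": opening from 0.0 (shut) to 1.0 (fully open); "grip_force": force on a finger pad.
Only numpy, scipy, OpenCV 4.12 (cv2) and the standard library are available. Lean on these libraries where they do the work, as an engineer would, in place of code of your own. Each camera call takes 0.05 s, during which the arm holds its last target. There are 200 camera calls.

## Working session

There is one attempt and no reset: what is moved stays moved. The work goes in short steps, Python scripts to look and compute and a tool call to move; the robot and the scene stay as the last step left them, time stands still between calls to the robot, and variables do not carry over. Pictures are saved under pics/ and viewed, at most 10 in all, crops included, and the job is handed in when it is done.

Besides the shell and the picture viewer there is one more tool, called after ">>>" as name(argument=value, ...), one argument or row to a line, values as JSON. drive_tool: Moves the arm, as the interface text tells. Shift numbers are shares of 0.5 m and turn numbers shares of 180 degrees, none past 1 either way. Its arguments: {"type":"object","properties":{"claw":{"type":"array","items":{"type":"number"}},"slide":{"type":"array","items":{"type":"array","items":{"type":"number"}}},"yaw":{"type":"array","items":{"type":"number"}},"newtons":{"type":"number"}},"required":["claw","slide","yaw"]}

```bash
mkdir -p pics
cat > h.py <<'E'
import numpy as np, cv2
from workcell import bot
def ray(c,u,v):
    K=np.array(c["mtx"]);d=np.linalg.inv(K)@np.array([u,v,1.]);d=d*[1,-1,-1]
    return np.array(c["eye"]),np.array(c["rotation"])@d
def plane(c,u,v,z):
    e,d=ray(c,u,v);return e+d*(z-e[2])/d[2]
def cloud(c):
    K=np.array(c["mtx"]);h,w=c["depth"].shape;v,u=np.mgrid[:h,:w]
    d=np.stack([u,v,np.ones_like(u)],-1)@np.linalg.inv(K).T*[1,-1,-1]*c["depth"][...,None]
    return d@np.array(c["rotation"]).T+np.array(c["eye"])
E
python3 - <<'E'
from h import *
for n in("top","scene"):
    c=bot.read_camera(n);np.save(n+".npy",c,allow_pickle=True);cv2.imwrite(f"pics/{n}0.png",c["color"][...,::-1]);print(n,c["mtx"],c["eye"],c["rotation"],c.keys())
print(bot.read_state(),bot.tip_reach)
E
```

```text
top [[433.44986286   0.         321.41786384]
 [  0.         433.44986286 205.9526916 ]
 [  0.           0.           1.        ]] [0.43449059 0.00784716 1.07829098] [ 0.12982213 -0.09082939 -1.5534146 ] dict_keys(['color', 'depth', 'mtx', 'eye', 'rotation'])
scene [[458.03917576   0.         316.65582553]
 [  0.         458.03917576 191.157343  ]
 [  0.           0.           1.        ]] [1.19710335 0.85286608 0.79669415] [0.37349892 1.17712957 2.27619783] dict_keys(['color', 'depth', 'mtx', 'eye', 'rotation'])
{'time': 0.1, 'q': array([-1.29887945e+00,  2.64705488e-01,  1.60523981e+00,  5.85828927e-06,
        1.27370734e+00, -3.69029220e-02]), 'joint_vel': array([ 0.00050921, -0.00093339, -0.00317504,  0.00019398,  0.00050603,
        0.00168089]), 'joint_torque': array([ 3.55349312e-04, -5.16703713e+01, -3.68589842e+01, -1.49717353e-04,
        6.26334309e-03, -3.35433390e-05]), 'tool_pos': array([ 0.20507076, -0.64277341,  0.40346623]), 'tcp_rot': array([-3.10219373e+00, -4.82850260e-01,  3.70380133e-04]), 'wrist_force': array([-0.97208682,  0.67691605, -0.57633878]), 'torque': array([ 0.04948023, -0.01360445,  0.00148181]), 'grip_force': 0.0, 'width': 0.9984787723322545} 0.1734
```

View pics/top0.png

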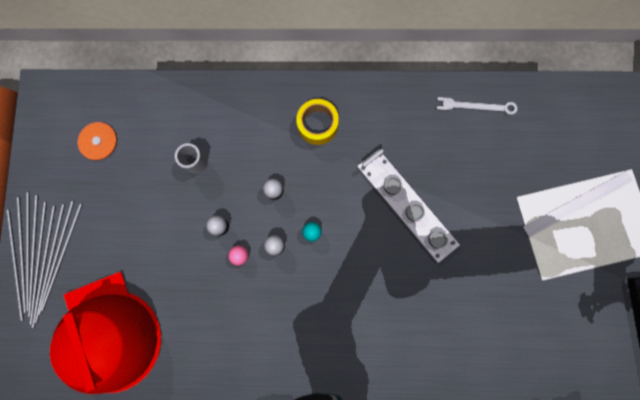

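View pics/scene0.png

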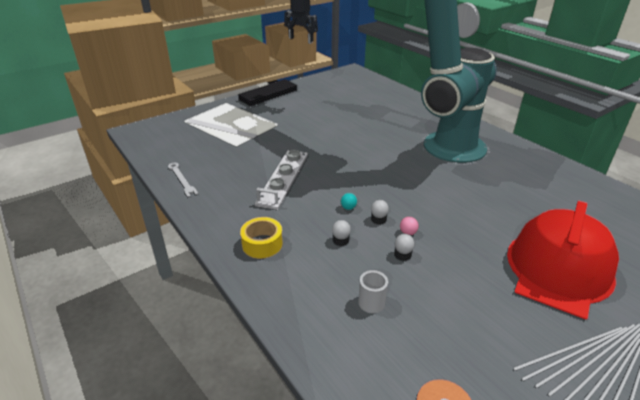

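The top view shows the grey balls at (273,188), (217,226) and (274,245). Possible mix-ups are pink (238,256), turquoise (312,231), the pipe (187,156) and the tape (317,121). The carrier cups are at about (392,185), (414,211) and (437,238), with the handle at (372,157). I choose the three grey balls.

```bash
sed -i 's/np.array(c\["rotation"\])/cv2.Rodrigues(np.array(c["rotation"]))[0]/g' h.py
cat > m.py <<'E'
from h import *
from scipy.optimize import least_squares
C={n:np.load(n+".npy",allow_pickle=True).item() for n in("top","scene")}
def blob(c,u,v,r,z):
    g=c["color"].astype(int);P=cloud(c)
    m=((P[...,2]>z)&(c["depth"]>0)).astype(np.uint8)
    w=np.zeros_like(m);cv2.circle(w,(u,v),r,1,-1);m&=w
    return m.astype(bool),P
for n,pts in dict(top=[(273,188),(217,226),(274,245),(238,256),(312,231),(187,156),(317,121)],scene=[(342,230),(404,244),(380,210)]).items():
    for (u,v) in pts:
        m,P=blob(C[n],u,v,13,0.03);p=P[m]
        f=least_squares(lambda x:np.linalg.norm(p-x,axis=1)-.024,p.mean(0)-[0,0,.01],loss="soft_l1",f_scale=.002)
        yy,xx=np.nonzero(m);print(n,(u,v),"sphere",f.x.round(4),"rms",np.sqrt((f.fun**2).mean()).round(4),"pix",xx.mean().round(1),yy.mean().round(1),"plane38",plane(C[n],xx.mean(),yy.mean(),.038).round(4),len(p),C[n]["color"][v,u])
def cr(n,x0,y0,x1,y1,s):
    return cv2.resize(C[n]["color"][y0:y1,x0:x1,::-1],None,fx=s,fy=s,interpolation=cv2.INTER_CUBIC)
a=cr("top",350,140,470,270,4);b=cr("top",200,170,260+70,270,4)[:,:320*1]
im=np.zeros((520,800,3),np.uint8);im[:520,:480]=a;b=cr("top",200,170,328,270,2.5);im[:250,480:]=b;b=cr("scene",250,140,330,210,4);im[240:520,480:]=b
cv2.imwrite("pics/crop1.png",im)
P=cloud(C["top"]);
for (u,v) in [(392,185),(414,211),(437,238),(372,157)]:print(u,v,P[v-1:v+2,u-1:u+2,2].mean().round(4), plane(C["top"],u,v,.03).round(4))
E
python3 m.py
```

```text
top (273, 188) sphere [0.6256 0.1559 0.0368] rms 0.0013 pix 272.3 187.7 plane38 [0.6254 0.1558 0.038 ] 302 [210 208 220]
top (217, 226) sphere [0.5333 0.2898 0.0371] rms 0.0013 pix 216.0 224.5 plane38 [0.5331 0.2897 0.038 ] 316 [198 197 208]
top (274, 245) sphere [0.4873 0.1484 0.0369] rms 0.0014 pix 273.6 244.3 plane38 [0.4874 0.1482 0.038 ] 310 [210 209 220]
top (238, 256) sphere [0.462  0.2364 0.0235] rms 0.0014 pix 237.5 254.4 plane38 [0.4617 0.2343 0.038 ] 287 [236 155 208]
top (312, 231) sphere [0.5219 0.0585 0.0236] rms 0.0015 pix 311.4 230.6 plane38 [0.5216 0.0581 0.038 ] 279 [  0 198 202]
top (187, 156) sphere [0.6979 0.3623 0.0603] rms 0.0061 pix 186.0 155.1 plane38 [0.7051 0.3736 0.038 ] 329 [44 44 47]
top (317, 121) sphere [0.7826 0.0487 0.0545] rms 0.0013 pix 317.0 132.7 plane38 [0.7655 0.0489 0.038 ] 15 [84 88 94]
scene (342, 230) sphere [0.6246 0.1549 0.0363] rms 0.0016 pix 340.8 229.0 plane38 [0.6246 0.1548 0.038 ] 251 [168 170 171]
scene (404, 244) sphere [0.5325 0.289  0.0368] rms 0.0015 pix 404.0 243.3 plane38 [0.5322 0.2891 0.038 ] 278 [170 171 173]
scene (380, 210) sphere [0.4866 0.1476 0.0362] rms 0.0017 pix 379.2 208.3 plane38 [0.4864 0.1476 0.038 ] 225 [155 157 159]
392 185 0.0227 [ 0.6369 -0.137   0.03  ]
414 211 0.0245 [ 0.5734 -0.1898  0.03  ]
437 238 0.0234 [ 0.5087 -0.2439  0.03  ]
372 157 0.0546 [ 0.7069 -0.0881  0.03  ]
```

View pics/crop1.png

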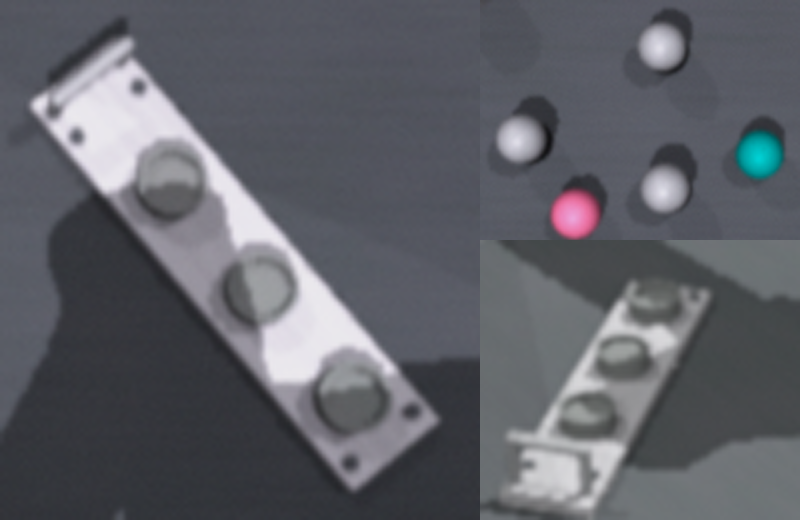

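The crop confirms three plain grey balls, all with their centre 38 mm up. It also shows the carrier with its handle at upper left, and the cups clear. Next I measure the cups.

```bash
cat > cups.py <<'E'
from m import *
G=[]
for n,pts in dict(top=[(392,185),(414,211),(437,238)],scene=None).items():
    P=cloud(C[n])
    if pts is None:
        pts=[]
        for g in G[:3]:
            K=C[n]["mtx"];R=cv2.Rodrigues(np.array(C[n]["rotation"]))[0]
            q=R.T@(g-C[n]["eye"])*[1,-1,-1];q=K@q;pts.append((int(round(q[0]/q[2])),int(round(q[1]/q[2]))))
    for u,v in pts:
        c0=plane(C[n],u,v,.03)
        m=(P[...,2]>.0265)&(P[...,2]<.036)&(np.hypot(P[...,0]-c0[0],P[...,1]-c0[1])<.03)
        m2=(P[...,2]>.018)&(P[...,2]<.036)&(np.hypot(P[...,0]-c0[0],P[...,1]-c0[1])<.03)
        ct=max(cv2.findContours(m2.astype(np.uint8),0,2)[0],key=cv2.contourArea)
        (ex,ey),(a,b),_=cv2.fitEllipse(ct)
        p=P[m];f=least_squares(lambda x:np.hypot(*(p[:,:2]-x).T)-.020,c0[:2],loss="soft_l1",f_scale=.002)
        e=plane(C[n],ex,ey,.028);G.append(np.r_[f.x,.03]);print(n,(u,v),"rimfit",f.x.round(4),len(p),"ellipse",e.round(4),round(a,1),round(b,1))
for k in(0,3):print("spacing",[np.linalg.norm(G[k+i]-G[k+i+1]).round(4) for i in(0,1)])
E
python3 cups.py | grep -v sphere
```

```text
392 185 0.0227 [ 0.6369 -0.137   0.03  ]
414 211 0.0245 [ 0.5734 -0.1898  0.03  ]
437 238 0.0234 [ 0.5087 -0.2439  0.03  ]
372 157 0.0546 [ 0.7069 -0.0881  0.03  ]
top (392, 185) rimfit [ 0.6388 -0.1385] 100 ellipse [ 0.6384 -0.139   0.028 ] 17.6 17.9
top (414, 211) rimfit [ 0.5737 -0.1933] 105 ellipse [ 0.5735 -0.1929  0.028 ] 17.6 18.5
top (437, 238) rimfit [ 0.5083 -0.2473] 111 ellipse [ 0.5079 -0.247   0.028 ] 17.6 19.1
scene (276, 181) rimfit [ 0.6393 -0.1384] 51 ellipse [ 0.6417 -0.1338  0.028 ] 10.7 15.6
scene (285, 167) rimfit [ 0.5744 -0.1926] 44 ellipse [ 0.5765 -0.1879  0.028 ] 9.9 14.3
scene (293, 153) rimfit [ 0.5074 -0.2458] 40 ellipse [ 0.5106 -0.2403  0.028 ] 9.3 14.1
spacing [np.float64(0.0851), np.float64(0.0848)]
spacing [np.float64(0.0846), np.float64(0.0855)]
```

>>> drive_tool(
  claw=[68,68,68,68,68,68,68,68],
  slide=[
    [0.04,0.075,0],
    [0.08,0.15,0],
    [0.12,0.22,0],
    [0.16,0.29,0],
    [0.19,0.36,0],
    [0.23,0.43,0],
    [0.26,0.5,0],
    [0.3,0.57,0],
  ],
  yaw=[0.03,0.06,0.09,0.12,0.12,0.12,0.12,0.12],
  newtons=30,
)

```text
time: 0.77
tool_pos: [0.355, -0.3561, 0.4042]
tcp_rot: [-2.958, -1.055, 0.001]
wrist_force: [0.5, -0.2, -0.3]
width: 0.798
grip_force: 0.0
```

>>> drive_tool(
  claw=[68,68,68,68,68,68,68,68],
  slide=[
    [0.04,0.07,0],
    [0.08,0.14,0],
    [0.12,0.21,0],
    [0.15,0.28,0],
    [0.19,0.35,0],
    [0.22,0.42,0],
    [0.26,0.49,0],
    [0.3,0.56,0],
  ],
  yaw=[0,0,0,0,0,0,0,0],
)

```text
time: 1.43
tool_pos: [0.5053, -0.0761, 0.4044]
tcp_rot: [-2.959, -1.056, 0.001]
wrist_force: [0.4, -0.6, 0.1]
width: 0.794
grip_force: 0.0
```

>>> drive_tool(
  claw=[68,68,68,68,68,68,68,68],
  slide=[
    [0.03,0.06,0],
    [0.07,0.13,-0.02],
    [0.11,0.2,-0.04],
    [0.14,0.27,-0.07],
    [0.18,0.34,-0.1],
    [0.21,0.41,-0.13],
    [0.24,0.467,-0.15],
    [0.24,0.467,-0.2],
  ],
  yaw=[0,0,0,0,0,0,0,0],
)

```text
time: 2.1
tool_pos: [0.6281, 0.1609, 0.3066]
tcp_rot: [-2.956, -1.061, -0.013]
wrist_force: [1.2, -0.6, 0.8]
width: 0.801
grip_force: 0.0
```

>>> drive_tool(
  claw=[68,68,68,68,68],
  slide=[
    [0,0,0],
    [0,0,0],
    [0,0,0],
    [0,0,0],
    [0,0,0],
  ],
  yaw=[0,0,0,0,0],
)

```text
time: 2.52
tool_pos: [0.6255, 0.1545, 0.3066]
tcp_rot: [2.959, 1.054, 0.004]
wrist_force: [-0.0, -0.7, 0.7]
width: 0.799
grip_force: 0.0
```

```bash
cat > w.py <<'E'
from h import *
F=[];T=[];P=[]
for i in range(8):
    bot.read_camera("top");s=bot.read_state();F.append(s["wrist_force"]);T.append(s["joint_torque"]);P.append(s["tool_pos"])
F=np.array(F);print("F",F.mean(0).round(2),"sd",F.std(0).round(2),"tau",np.mean(T,0).round(2)[1:3],"pos",np.mean(P,0).round(4),s["width"],s["grip_force"],s["time"])
E
python3 w.py
```

```text
F [-0.01  0.17 -0.05] sd [0.51 0.6  0.52] tau [-49.77 -34.07] pos [0.6253 0.155  0.3057] 0.8006807855229399 0.0 2.9167
```

>>> drive_tool(
  claw=[68,68,68,68,68,68],
  slide=[
    [0,0,-0.06],
    [0,0,-0.12],
    [0,0,-0.17],
    [0,0,-0.21],
    [0,0,-0.23],
    [0,0,-0.23],
  ],
  yaw=[0,0,0,0,0,0],
)

```text
time: 3.42
tool_pos: [0.6235, 0.1551, 0.1864]
tcp_rot: [-2.958, -1.056, 0.009]
wrist_force: [-0.5, -0.4, -0.2]
width: 0.792
grip_force: 0.0
```

>>> drive_tool(
  claw=[60,54,50,46,44,44,44,44],
  slide=[
    [0,0,0],
    [0,0,0],
    [0,0,0],
    [0,0,0],
    [0,0,0],
    [0,0,0],
    [0,0,0],
    [0,0,0],
  ],
  yaw=[0,0,0,0,0,0,0,0],
  newtons=30,
)

```text
time: 4.08
tool_pos: [0.6258, 0.1561, 0.1919]
tcp_rot: [-2.958, -1.056, -0.005]
wrist_force: [-1.5, 1.8, 6.5]
width: 0.543
grip_force: 29.9
```

>>> drive_tool(
  claw=[44,44,44,44,44,44,44,44],
  slide=[
    [0,0,0.01],
    [0,0,0.02],
    [0,0,0.04],
    [0,0,0.08],
    [0,0,0.12],
    [0,0,0.16],
    [0,0,0.2],
    [0,0,0.2],
  ],
  yaw=[0,0,0,0,0,0,0,0],
)

```text
time: 4.75
tool_pos: [0.627, 0.1556, 0.2952]
tcp_rot: [2.957, 1.056, 0.013]
wrist_force: [1.6, -0.1, -3.3]
width: 0.542
grip_force: 32.1
```

>>> drive_tool(
  claw=[44,44,44,44],
  slide=[
    [0,0,0],
    [0,0,0],
    [0,0,0],
    [0,0,0],
  ],
  yaw=[0,0,0,0],
)

```text
time: 5.08
tool_pos: [0.6242, 0.1552, 0.2874]
tcp_rot: [-2.958, -1.056, 0.006]
wrist_force: [-0.5, 0.2, -5.4]
width: 0.542
grip_force: 32.1
```

```bash
python3 w.py
cat > v.py <<'E'
from h import *;import sys
c=bot.read_camera("scene");cv2.imwrite(f"pics/{sys.argv[1]}.png",cv2.resize(c["color"][100:300,220:480,::-1],None,fx=3,fy=3))
E
python3 v.py lift1
```

```text
F [-0.04  0.04 -4.95] sd [0.48 0.5  0.51] tau [-53.17 -35.81] pos [0.6249 0.1554 0.2887] 0.5442456828986828 32.06450700759888 5.4833
```

View pics/lift1.png

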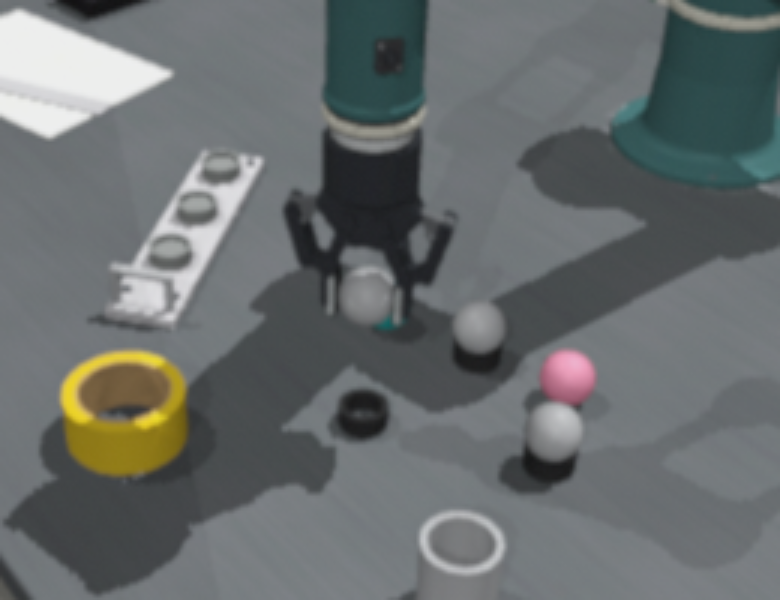

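The picture shows the ball between the pads at (365,295) and its ring empty at (362,412). The load is about 4.9 N, so this is the heaviest ball and it goes to well_near.

>>> drive_tool(
  claw=[44,44,44,44,44,44,44,44],
  slide=[
    [0,-0.04,0],
    [0.01,-0.11,0],
    [0.01,-0.18,0],
    [0.02,-0.25,0],
    [0.02,-0.32,0],
    [0.02,-0.39,0],
    [0.03,-0.46,0],
    [0.03,-0.52,0],
  ],
  yaw=[0,0,0,0,0,0,0,0],
)

```text
time: 6.2
tool_pos: [0.6405, -0.1069, 0.2902]
tcp_rot: [2.958, 1.055, 0.002]
wrist_force: [-0.2, 1.1, -4.3]
width: 0.546
grip_force: 32.2
```

>>> drive_tool(
  claw=[44,44,44,44,44,44,44,44],
  slide=[
    [-0.002,-0.05,0],
    [-0.002,-0.068,0],
    [-0.002,-0.068,-0.03],
    [-0.002,-0.068,-0.07],
    [-0.002,-0.068,-0.1],
    [-0.002,-0.068,-0.12],
    [-0.002,-0.068,-0.12],
    [-0.002,-0.068,-0.12],
  ],
  yaw=[0,0,0,0,0,0,0,0],
)

```text
time: 6.87
tool_pos: [0.6389, -0.1381, 0.2291]
tcp_rot: [-2.958, -1.057, 0.002]
wrist_force: [0.5, -0.2, -4.7]
width: 0.542
grip_force: 32.1
```

```bash
cat > b.py <<'E'
from h import *;import sys
from scipy.optimize import least_squares
# held/placed ball at guess x y z: sphere fit on bright grey points, both views
g=np.array([float(a) for a in sys.argv[1:4]])
for n in("scene","top"):
    c=bot.read_camera(n);P=cloud(c);col=c["color"].astype(int)
    m=(np.linalg.norm(P-g,axis=-1)<.03)&(np.linalg.norm(P-g,axis=-1)>.015)&(c["depth"]>0)&(P[...,2]>g[2]-.012)
    m=cv2.erode(m.astype(np.uint8),np.ones((2,2)))>0
    p=P[m]
    if len(p)<15: print(n,"few",len(p));continue
    f=least_squares(lambda x:np.linalg.norm(p-x,axis=1)-.024,g,loss="soft_l1",f_scale=.001)
    print(n,len(p),f.x.round(4),"rms",np.sqrt((f.fun**2).mean()).round(4))
E
python3 b.py .639 -.1385 .078; python3 w.py
```

```text
scene 153 [ 0.6376 -0.1399  0.0733] rms 0.0025
top few 3
F [-0.13  0.1  -4.72] sd [0.48 0.5  0.53] tau [-55.39 -33.76] pos [ 0.6397 -0.1386  0.2308] 0.5436803471984338 32.127715945243835 7.3667
```

>>> drive_tool(
  claw=[44,44,44,44,44,44],
  slide=[
    [0,0,-0.02],
    [0,0,-0.04],
    [0,0,-0.048],
    [0,0,-0.05],
    [0,0,-0.05],
    [0,0,-0.05],
  ],
  yaw=[0,0,0,0,0,0],
)

```text
time: 7.87
tool_pos: [0.639, -0.1386, 0.2042]
tcp_rot: [-2.958, -1.056, 0.001]
wrist_force: [0.3, 0.2, -5.4]
width: 0.54
grip_force: 32.3
```

```bash
python3 b.py .639 -.1385 .052; python3 w.py
```

```text
scene 154 [ 0.6382 -0.1403  0.0477] rms 0.0026
top few 0
F [ 0.16  0.17 -4.64] sd [0.33 0.45 0.28] tau [-56.1  -32.77] pos [ 0.6392 -0.1386  0.2048] 0.5445280047935995 32.26263642311096 8.3667
```

>>> drive_tool(
  claw=[44,44,44,44],
  slide=[
    [0,0,-0.003],
    [0,0,-0.006],
    [0,0,-0.006],
    [0,0,-0.006],
  ],
  yaw=[0,0,0,0],
)

```text
time: 8.7
tool_pos: [0.6395, -0.1385, 0.203]
tcp_rot: [2.958, 1.056, 0.002]
wrist_force: [-1.7, 1.0, 3.9]
width: 0.541
grip_force: 32.8
```

>>> drive_tool(
  claw=[44,44,44,44],
  slide=[
    [0,0,-0.002],
    [0,0,-0.004],
    [0,0,-0.004],
    [0,0,-0.004],
  ],
  yaw=[0,0,0,0],
)

```text
time: 9.03
tool_pos: [0.6398, -0.1384, 0.2028]
tcp_rot: [2.958, 1.056, 0.003]
wrist_force: [-6.6, 3.5, 14.4]
width: 0.543
grip_force: 33.6
```

>>> drive_tool(
  claw=[44,44,44,44],
  slide=[
    [0,0,0.003],
    [-0.002,0.001,0.003],
    [-0.002,0.001,0.003],
    [-0.002,0.001,0.003],
  ],
  yaw=[0,0,0,0],
)

```text
time: 9.37
tool_pos: [0.6391, -0.1384, 0.2029]
tcp_rot: [2.957, 1.056, 0.004]
wrist_force: [-2.7, 0.6, 7.6]
width: 0.543
grip_force: 33.0
```

```bash
python3 w.py;python3 b.py .639 -.1385 .048
```

```text
F [-2.1   0.93  7.39] sd [0.53 0.49 0.6 ] tau [-48.64 -28.59] pos [ 0.6391 -0.1384  0.2029] 0.5378600618473233 32.98543095588684 9.7667
scene 166 [ 0.6386 -0.1404  0.0465] rms 0.0021
top few 0
```

>>> drive_tool(
  claw=[44,44,46,48,50,53,57,62],
  slide=[
    [-0.001,0,0.002],
    [-0.001,0,0.002],
    [-0.001,0,0.002],
    [-0.001,0,0.002],
    [-0.001,0,0.002],
    [-0.001,0,0.002],
    [-0.001,0,0.002],
    [-0.001,0,0.002],
  ],
  yaw=[0,0,0,0,0,0,0,0],
)

```text
time: 10.53
tool_pos: [0.6372, -0.1379, 0.2016]
tcp_rot: [-2.958, -1.056, 0.002]
wrist_force: [-0.1, 0.4, 0.1]
width: 0.725
grip_force: 0.0
```

>>> drive_tool(
  claw=[68,68,68,68,68,68,68],
  slide=[
    [0,0,0],
    [0,0,0],
    [0,0,0.02],
    [0,0,0.06],
    [0,0,0.12],
    [0,0,0.18],
    [0,0,0.2],
  ],
  yaw=[0,0,0,0,0,0,0],
)

```text
time: 11.12
tool_pos: [0.6394, -0.1385, 0.3084]
tcp_rot: [2.954, 1.055, 0.011]
wrist_force: [1.3, -0.8, 0.5]
width: 0.796
grip_force: 0.0
```

```bash
python3 b.py .639 -.1385 .048; python3 w.py
```

```text
scene 156 [ 0.6364 -0.1394  0.0475] rms 0.002
top 47 [ 0.6376 -0.1377  0.049 ] rms 0.0011
F [-0.17 -0.11 -0.22] sd [0.56 0.53 0.38] tau [-51.75 -34.76] pos [ 0.637  -0.1379  0.3007] 0.7989302713460198 0.0 11.6167
```

>>> drive_tool(
  claw=[68,68,68,68,68,68,68,68],
  slide=[
    [-0.04,0.07,0],
    [-0.07,0.14,0],
    [-0.11,0.21,0],
    [-0.15,0.28,0],
    [-0.18,0.35,0],
    [-0.22,0.42,0],
    [-0.26,0.49,0],
    [-0.301,0.552,0],
  ],
  yaw=[0,0,0,0,0,0,0,0],
)

```text
time: 12.28
tool_pos: [0.4859, 0.1396, 0.3017]
tcp_rot: [-2.958, -1.056, 0.001]
wrist_force: [0.9, 0.7, 0.5]
width: 0.795
grip_force: 0.0
```

>>> drive_tool(
  claw=[68,68,68,68,68,68,68,68],
  slide=[
    [0,0.02,0],
    [0,0.02,-0.01],
    [0,0.02,-0.04],
    [0,0.02,-0.09],
    [0,0.02,-0.14],
    [0,0.02,-0.19],
    [0,0.02,-0.22],
    [0,0.02,-0.225],
  ],
  yaw=[0,0,0,0,0,0,0,0],
)

```text
time: 12.95
tool_pos: [0.4858, 0.1463, 0.1857]
tcp_rot: [-2.959, -1.055, 0.011]
wrist_force: [0.7, -0.6, -0.3]
width: 0.796
grip_force: 0.0
```

>>> drive_tool(
  claw=[64,58,52,48,44,44,44,44],
  slide=[
    [0,0,0],
    [0,0,0],
    [0,0,0],
    [0,0,0],
    [0,0,0],
    [0,0,0],
    [0,0,0],
    [0,0,0],
  ],
  yaw=[0,0,0,0,0,0,0,0],
)

```text
time: 13.62
tool_pos: [0.4877, 0.1486, 0.1913]
tcp_rot: [-2.958, -1.056, -0.004]
wrist_force: [-2.9, 3.9, 6.4]
width: 0.54
grip_force: 30.2
```

>>> drive_tool(
  claw=[44,44,44,44,44,44,44,44],
  slide=[
    [0,0,0.01],
    [0,0,0.02],
    [0,0,0.04],
    [0,0,0.08],
    [0,0,0.12],
    [0,0,0.16],
    [0,0,0.2],
    [0,0,0.2],
  ],
  yaw=[0,0,0,0,0,0,0,0],
)

```text
time: 14.28
tool_pos: [0.4892, 0.1482, 0.2948]
tcp_rot: [2.957, 1.056, 0.014]
wrist_force: [0.8, 0.9, -0.6]
width: 0.544
grip_force: 31.4
```

>>> drive_tool(
  claw=[44,44,44,44],
  slide=[
    [0,0,0],
    [0,0,0],
    [0,0,0],
    [0,0,0],
  ],
  yaw=[0,0,0,0],
)

```text
time: 14.62
tool_pos: [0.4863, 0.1477, 0.2879]
tcp_rot: [-2.958, -1.056, 0.005]
wrist_force: [-0.1, 0.1, -1.9]
width: 0.541
grip_force: 31.4
```

```bash
python3 w.py;python3 b.py .487 .148 .136
```

```text
F [-0.49  0.11 -2.03] sd [0.64 0.42 0.54] tau [-36.81 -33.6 ] pos [0.4869 0.1479 0.2889] 0.5404129703230589 31.378995180130005 15.0167
scene 236 [0.4857 0.1465 0.1337] rms 0.0019
top few 0
```

About 2.0 N, so this is the middle ball and it goes to well_mid.

>>> drive_tool(
  claw=[44,44,44,44,44,44,44,44],
  slide=[
    [0.01,-0.04,0],
    [0.03,-0.11,0],
    [0.05,-0.18,0],
    [0.07,-0.25,0],
    [0.08,-0.32,0],
    [0.1,-0.39,0],
    [0.12,-0.46,0],
    [0.13,-0.53,0],
  ],
  yaw=[0,0,0,0,0,0,0,0],
)

```text
time: 15.78
tool_pos: [0.5529, -0.119, 0.2901]
tcp_rot: [2.958, 1.056, 0.002]
wrist_force: [0.7, 0.4, -2.2]
width: 0.542
grip_force: 31.5
```

>>> drive_tool(
  claw=[44,44,44,44,44,44,44,44],
  slide=[
    [0.02,-0.06,0],
    [0.03,-0.11,0],
    [0.042,-0.145,0],
    [0.042,-0.151,0],
    [0.042,-0.151,-0.03],
    [0.042,-0.151,-0.07],
    [0.042,-0.151,-0.11],
    [0.042,-0.151,-0.14],
  ],
  yaw=[0,0,0,0,0,0,0,0],
)

```text
time: 16.45
tool_pos: [0.5725, -0.1914, 0.218]
tcp_rot: [-2.957, -1.056, 0.002]
wrist_force: [-1.9, 0.1, -3.0]
width: 0.544
grip_force: 31.6
```

>>> drive_tool(
  claw=[44,44,44,44,44,44,44],
  slide=[
    [0,0,-0.01],
    [0,0,-0.02],
    [0,0,-0.024],
    [0,0,-0.026],
    [0,0,-0.028],
    [0,0,-0.03],
    [0,0,-0.03],
  ],
  yaw=[0,0,0,0,0,0,0],
)

```text
time: 17.03
tool_pos: [0.5734, -0.1927, 0.2054]
tcp_rot: [2.958, 1.056, 0.001]
wrist_force: [0.5, -0.1, -2.4]
width: 0.545
grip_force: 31.5
```

```bash
python3 w.py;python3 b.py .573 -.193 .049
```

```text
F [-0.11 -0.13 -2.23] sd [0.63 0.47 0.67] tau [-49.33 -30.8 ] pos [ 0.5732 -0.1926  0.205 ] 0.5435810529617136 31.541529893875122 17.4333
scene 149 [ 0.5721 -0.1942  0.0495] rms 0.0023
top few 0
```

Still free, so I go down a little further.

>>> drive_tool(
  claw=[44,44,44,44],
  slide=[
    [0,0,-0.002],
    [0,0,-0.004],
    [0,0,-0.004],
    [0,0,-0.004],
  ],
  yaw=[0,0,0,0],
)

```text
time: 17.87
tool_pos: [0.5731, -0.1926, 0.2025]
tcp_rot: [-2.959, -1.056, 0.0]
wrist_force: [-0.8, -0.4, -1.2]
width: 0.538
grip_force: 31.5
```

>>> drive_tool(
  claw=[44,44,44],
  slide=[
    [0,0,-0.002],
    [0,0,-0.002],
    [0,0,-0.002],
  ],
  yaw=[0,0,0],
)

```text
time: 18.12
tool_pos: [0.5733, -0.1926, 0.2022]
tcp_rot: [2.959, 1.056, 0.0]
wrist_force: [-0.9, 1.4, 2.4]
width: 0.544
grip_force: 31.9
```

>>> drive_tool(
  claw=[44,46,48,50,53,57,62,66],
  slide=[
    [0,0,0],
    [0,0,0],
    [0,0,0],
    [0,0,0],
    [0,0,0],
    [0,0,0],
    [0,0,0],
    [0,0,0],
  ],
  yaw=[0,0,0,0,0,0,0,0],
)

```text
time: 18.78
tool_pos: [0.5732, -0.1926, 0.2016]
tcp_rot: [2.959, 1.056, -0.0]
wrist_force: [-0.6, -0.2, 0.3]
width: 0.774
grip_force: 0.0
```

>>> drive_tool(
  claw=[68,68,68,68,68,68,68],
  slide=[
    [0,0,0],
    [0,0,0],
    [0,0,0.02],
    [0,0,0.06],
    [0,0,0.12],
    [0,0,0.18],
    [0,0,0.2],
  ],
  yaw=[0,0,0,0,0,0,0],
)

```text
time: 19.37
tool_pos: [0.5748, -0.1932, 0.3076]
tcp_rot: [2.954, 1.054, 0.01]
wrist_force: [1.3, -0.8, 1.4]
width: 0.8
grip_force: 0.0
```

```bash
python3 b.py .573 -.193 .048;python3 b.py .5328 .2894 .038; python3 w.py
```

```text
scene 140 [ 0.5724 -0.1937  0.0468] rms 0.0023
top few 7
scene 251 [0.5325 0.2889 0.0366] rms 0.0016
top 269 [0.5334 0.29   0.0372] rms 0.0014
F [-0.05 -0.03 -0.35] sd [0.27 0.86 0.41] tau [-46.2  -33.87] pos [ 0.5725 -0.1923  0.2999] 0.7940509408560157 0.0 19.9667
```

>>> drive_tool(
  claw=[68,68,68,68,68,68,68,68],
  slide=[
    [-0.01,0.06,0],
    [-0.02,0.13,0],
    [-0.02,0.2,0],
    [-0.03,0.27,0],
    [-0.03,0.34,0],
    [-0.04,0.41,0],
    [-0.04,0.48,0],
    [-0.05,0.55,0],
  ],
  yaw=[0,0,0,0,0,0,0,0],
)

```text
time: 20.63
tool_pos: [0.5482, 0.0841, 0.3018]
tcp_rot: [2.959, 1.056, 0.001]
wrist_force: [0.1, 0.8, 0.5]
width: 0.802
grip_force: 0.0
```

>>> drive_tool(
  claw=[68,68,68,68,68,68,68,68],
  slide=[
    [-0.01,0.07,0],
    [-0.01,0.14,0],
    [-0.02,0.21,0],
    [-0.02,0.28,0],
    [-0.03,0.35,0],
    [-0.03,0.4,0],
    [-0.03,0.414,0],
    [-0.03,0.414,0],
  ],
  yaw=[0,0,0,0,0,0,0,0],
)

```text
time: 21.3
tool_pos: [0.5329, 0.2913, 0.3015]
tcp_rot: [-2.957, -1.061, -0.0]
wrist_force: [-0.6, -0.3, -0.1]
width: 0.797
grip_force: 0.0
```

>>> drive_tool(
  claw=[68,68,68,68,68,68,68,68],
  slide=[
    [0,0,-0.02],
    [0,0,-0.05],
    [0,0,-0.1],
    [0,0,-0.15],
    [0,0,-0.19],
    [0,0,-0.22],
    [0,0,-0.224],
    [0,0,-0.224],
  ],
  yaw=[0,0,0,0,0,0,0,0],
)

```text
time: 21.97
tool_pos: [0.5325, 0.2874, 0.1877]
tcp_rot: [2.959, 1.053, -0.007]
wrist_force: [-0.0, 0.3, -0.3]
width: 0.799
grip_force: 0.0
```

>>> drive_tool(
  claw=[64,58,52,48,44,44,44,44],
  slide=[
    [0,0,0],
    [0,0,0],
    [0,0,0],
    [0,0,0],
    [0,0,0],
    [0,0,0],
    [0,0,0],
    [0,0,0],
  ],
  yaw=[0,0,0,0,0,0,0,0],
)

```text
time: 22.63
tool_pos: [0.5336, 0.2902, 0.1912]
tcp_rot: [-2.958, -1.056, -0.003]
wrist_force: [-2.6, 1.0, 5.3]
width: 0.548
grip_force: 30.2
```

>>> drive_tool(
  claw=[44,44,44,44,44,44,44,44],
  slide=[
    [0,0,0.01],
    [0,0,0.02],
    [0,0,0.04],
    [0,0,0.08],
    [0,0,0.12],
    [0,0,0.16],
    [0,0,0.2],
    [0,0,0.2],
  ],
  yaw=[0,0,0,0,0,0,0,0],
)

```text
time: 23.3
tool_pos: [0.535, 0.2902, 0.2954]
tcp_rot: [-2.958, -1.056, -0.014]
wrist_force: [1.7, 0.4, 0.7]
width: 0.542
grip_force: 30.9
```

>>> drive_tool(
  claw=[44,44,44,44],
  slide=[
    [0,0,0],
    [0,0,0],
    [0,0,0],
    [0,0,0],
  ],
  yaw=[0,0,0,0],
)

```text
time: 23.63
tool_pos: [0.5325, 0.2891, 0.2879]
tcp_rot: [2.958, 1.056, -0.005]
wrist_force: [0.4, -0.1, -0.9]
width: 0.541
grip_force: 30.9
```

```bash
python3 w.py;python3 b.py .533 .289 .136
```

```text
F [ 0.16 -0.03 -0.75] sd [0.44 0.57 0.43] tau [-46.62 -33.49] pos [0.5329 0.2893 0.2888] 0.5484480602465219 30.945231914520264 24.0333
scene 291 [0.5315 0.2879 0.1346] rms 0.0018
top 137 [0.5326 0.289  0.1355] rms 0.0014
```

About 0.75 N, so this is the lightest ball and it goes to well_far.

>>> drive_tool(
  claw=[44,44,44,44,44,44,44,44],
  slide=[
    [0,-0.04,0],
    [0,-0.11,0],
    [-0.01,-0.18,0],
    [-0.01,-0.25,0],
    [-0.01,-0.32,0],
    [-0.02,-0.39,0],
    [-0.02,-0.46,0],
    [-0.02,-0.53,0],
  ],
  yaw=[0,0,0,0,0,0,0,0],
)

```text
time: 24.8
tool_pos: [0.5227, 0.0229, 0.29]
tcp_rot: [2.958, 1.057, 0.001]
wrist_force: [-0.5, -0.1, -1.5]
width: 0.544
grip_force: 31.0
```

>>> drive_tool(
  claw=[44,44,44,44,44,44,44,44],
  slide=[
    [0,-0.07,0],
    [-0.01,-0.14,0],
    [-0.01,-0.21,0],
    [-0.02,-0.28,0],
    [-0.02,-0.35,0],
    [-0.03,-0.42,0],
    [-0.03,-0.48,0],
    [-0.03,-0.543,0],
  ],
  yaw=[0,0,0,0,0,0,0,0],
)

```text
time: 25.47
tool_pos: [0.5076, -0.2488, 0.2899]
tcp_rot: [2.959, 1.055, 0.0]
wrist_force: [1.3, 0.1, 0.1]
width: 0.543
grip_force: 31.0
```

>>> drive_tool(
  claw=[44,44,44,44,44,44,44,44],
  slide=[
    [0,0,0],
    [0,0,-0.03],
    [0,0,-0.07],
    [0,0,-0.11],
    [0,0,-0.14],
    [0,0,-0.16],
    [0,0,-0.168],
    [0,0,-0.168],
  ],
  yaw=[0,0,0,0,0,0,0,0],
)

```text
time: 26.13
tool_pos: [0.5078, -0.2465, 0.2047]
tcp_rot: [-2.957, -1.056, 0.002]
wrist_force: [0.2, -0.6, -0.9]
width: 0.544
grip_force: 31.0
```

```bash
python3 w.py;python3 b.py .508 -.247 .050
```

```text
F [ 0.19  0.24 -0.46] sd [0.42 0.33 0.39] tau [-43.99 -29.39] pos [ 0.5087 -0.2472  0.2066] 0.5428099948410973 31.03929877281189 26.5333
scene 147 [ 0.5079 -0.2487  0.0514] rms 0.0025
top few 8
```

>>> drive_tool(
  claw=[44,44,44,44,44],
  slide=[
    [0,0,-0.003],
    [0,0,-0.006],
    [0,0,-0.007],
    [0,0,-0.007],
    [0,0,-0.007],
  ],
  yaw=[0,0,0,0,0],
)

```text
time: 27.05
tool_pos: [0.5081, -0.2471, 0.2021]
tcp_rot: [-2.959, -1.056, 0.0]
wrist_force: [0.4, -0.5, -0.1]
width: 0.547
grip_force: 31.2
```

>>> drive_tool(
  claw=[44,44,44],
  slide=[
    [0,0,-0.002],
    [0,0,-0.002],
    [0,0,-0.002],
  ],
  yaw=[0,0,0],
)

```text
time: 27.3
tool_pos: [0.5083, -0.247, 0.2019]
tcp_rot: [-2.959, -1.056, -0.0]
wrist_force: [-2.2, 1.7, 5.1]
width: 0.542
grip_force: 31.5
```

Contact. I release and retreat.

>>> drive_tool(
  claw=[44,46,48,50,53,57,62,66],
  slide=[
    [0,0,0.001],
    [0,0,0.001],
    [0,0,0.001],
    [0,0,0.001],
    [0,0,0.001],
    [0,0,0.001],
    [0,0,0.001],
    [0,0,0.001],
  ],
  yaw=[0,0,0,0,0,0,0,0],
)

```text
time: 27.97
tool_pos: [0.5081, -0.2471, 0.2016]
tcp_rot: [-2.959, -1.056, 0.0]
wrist_force: [-0.9, 0.2, -0.5]
width: 0.773
grip_force: 0.0
```

>>> drive_tool(
  claw=[68,68,68,68,68,68,68,68],
  slide=[
    [0,0,0],
    [0,0,0],
    [0,0,0.02],
    [0,0,0.06],
    [0,0,0.12],
    [0,0,0.18],
    [0,0,0.24],
    [0,0,0.3],
  ],
  yaw=[0,0,0,0,0,0,0,0],
)

```text
time: 28.63
tool_pos: [0.5079, -0.2469, 0.3539]
tcp_rot: [2.958, 1.056, 0.001]
wrist_force: [1.2, -0.1, -0.0]
width: 0.794
grip_force: 0.0
```

>>> drive_tool(
  claw=[68,68,68,68,68,68,68,68],
  slide=[
    [-0.02,-0.06,0],
    [-0.06,-0.12,0],
    [-0.1,-0.18,0],
    [-0.14,-0.24,0],
    [-0.18,-0.3,0],
    [-0.22,-0.36,0],
    [-0.26,-0.42,0],
    [-0.26,-0.42,0],
  ],
  yaw=[0,0,0,0,0,0,0,0],
)

```text
time: 29.3
tool_pos: [0.3749, -0.4615, 0.3529]
tcp_rot: [2.958, 1.048, -0.003]
wrist_force: [-0.3, 0.5, -0.5]
width: 0.799
grip_force: 0.0
```

```bash
for b in ".638 -.1385" ".573 -.1927" ".508 -.247"; do python3 b.py $b .048; done; python3 v.py final
```

```text
scene 159 [ 0.6371 -0.1398  0.0461] rms 0.0022
top 276 [ 0.6377 -0.1389  0.0473] rms 0.0014
scene 144 [ 0.5721 -0.1941  0.0457] rms 0.0023
top 277 [ 0.5735 -0.1933  0.0477] rms 0.0014
scene 131 [ 0.5072 -0.2486  0.0465] rms 0.0023
top 285 [ 0.5084 -0.2482  0.0477] rms 0.0014
```

View pics/final.png

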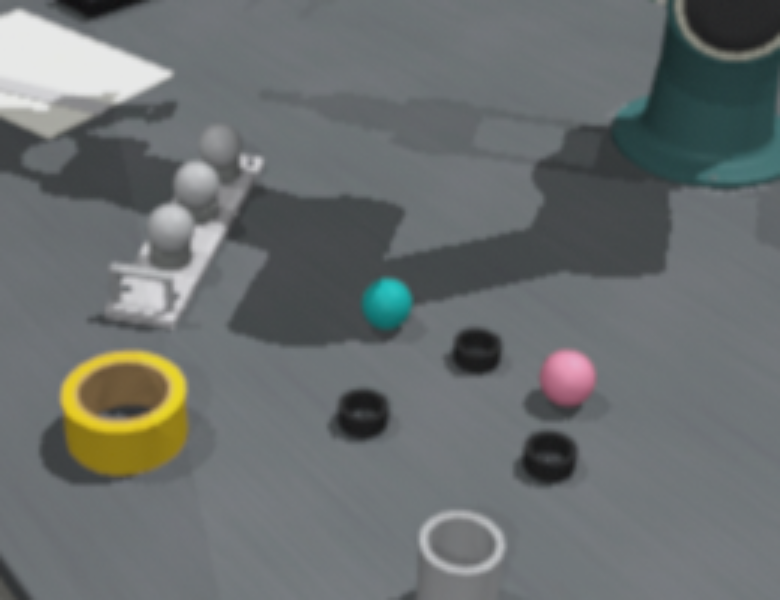

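All three balls sit in their cups at (171,229), (196,184) and (220,146), with heights of about 48 mm. The rings are empty and the bystanders have not moved.

```bash
python3 -c "
from workcell import bot
print(bot.finish_job())"
```

```text
the job is handed in; nothing more can be done
None
```

I handed the job in with all three balls seated in the carrier: the heaviest (about 4.8 N) next to the handle, the middle one (about 2.0 N) in the middle and the lightest (about 0.75 N) at the far end; no verdict was returned.

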